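Stack the two plates of a light-irradiation rack over its posts

ROBOT

A 6-joint arm with a two-finger parallel gripper is mounted at the origin on the work surface. World frame = base frame: x ahead of the robot, y to its left, z up, the work surface at z = 0. Lengths are in mm, angles in rad, forces in N, time in s.
With the tool pointing down it reaches from about 250 to 775 mm from the base axis. Payload 4 kg.
Tool frame: the origin (TCP) lies at the very end of the fingers, on their centre line; the grasp point (between the pads) lies 19 mm behind it; z points along the fingers, y is the line along which they close (so a half turn about z gives the same grasp; the last joint's range is limited). The gripper opens to 85 mm and grips with 20 to 120 N. Pads are 22 mm wide; open, the fingers measure 114 mm over their backs; the gripper's body (76 mm by 85 mm) begins 54 mm behind the grasp point. The pads swing forward as they close: fully open they stand 13 mm farther back than shut.
Start: joints at [-1.375, 0.087, 1.371, -0, 1.684, -0.103], TCP at [161.902, -525.648, 231.341] pointing down, gripper open.
Joint ranges: [-3.1, 3.1], [-0.76, 2.03], [0.27, 2.55], [-1.08, 4.22], [0.17, 2.65], [-2.57, 2.57]. Speed limits (rad/s): [2.79, 2.79, 3.14, 3.14, 3.14, 3.14].

INTERFACE

Orientations are given as a rotation vector (axis times angle).
In Python, from rig import read_state, camera, calibration, finish_job, trace gives the robot as it stands. The module is installed in compiled form; this text tells all that it offers.
- The arm moves only by the shell command python3 -m crank 'ROWS' [OPENING] [FORCE]. ROWS is JSON, a list of rows, each an object with "delta_pos": the shift along the tool's x, y, z in mm, a list of three; "turn": the turn, a rotation vector about the tool's x, y, z in rad, a list of three. In form: [{"delta_pos": [dx, dy, dz], "turn": [ax, ay, az]}, ...]. A call has 1 to 20 rows; each row shifts and turns the commanded pose from where the row before left it, along the tool's axes as they then stand; what a row does not reach is not made up. A row lasts 1/10 s, in which the tool goes at most 50 mm and 8.59 degrees, less where a joint would pass 70% of its speed; a pose out of reach is approached as far as the arm can. A call is refused whole if a number of a shift passes 50 or a number of a turn 0.15, either way. A call with a gripper value outside its range is refused whole. OPENING is the finger opening in mm, from 0 to 85.4, set as the call begins (- or left out, the last holds). The fingers move at their own pace and stop on an object; FORCE is the grip in N (left out, the last holds). Time passes only in rows, so rows that do not move let the fingers close. It gives the time, the measured TCP pose, the force, the opening and the grip force at its end, in the units of the state.
- read_state(): the state, without advancing time (a new reading comes with each control period).
- camera(name): name is "side" or "top"; returns (picture, depth): 480x640x3 uint8, blue, green, red; 480x640 float32, mm along the optical axis (not along the pixel's ray), 0 where there is no reading.
- calibration(name): a dict with "fx", "fy", "cx", "cy" (pixels), "world_from_camera" (4x4, takes a point from camera to world coordinates). Camera axes: x right, y down, z forward; pixel columns grow to the right and rows downward; lengths in mm; the calibration is good to about 2 mm. A picture is of the moment at which its call begins. calibration takes no time and is no camera call.
- finish_job(): hands the job in; it is judged then, once.
Trained networks look in the newest picture that a camera, given by its name, has taken for a name from the list of things; names that differ only in an ending like _2 or _b are one class to them, and where a whole thing is asked for, a point or a joint stands for the part that bears it (a point fixed in the world has none). Each returns a list of dicts, best first, with "confidence" (0 to 1); they miss things now and then, are a little off and sometimes report something else, mostly with a low value. They report only what shows in the picture. A call takes as long as a camera call. They do not tell look-alikes from the thing itself.
- trace(camera, name): "region" (480x640 bool, what is visible of it) and "bbox" ([centre column, centre row, width, height] in pixels, round what is visible of it).
The state is a dict: "t": time; "joint_positions": joint angles; "joint_vel": joint speeds; "joint_torque": joint torques, N m; "eef_pos": TCP position; "tool_rot": TCP orientation; "wrist_force": force on the tool from outside, world axes, zero at the start; "ft_torque": the same for the moment, N m; "finger_gap": finger opening in mm; "grasp_force": force on a finger pad.
Only numpy, scipy, OpenCV 4.12 (cv2) and the standard library are available. Lean on these libraries where they do the work, as an engineer would, in place of code of your own. Each camera call takes 0.05 s, during which the arm holds its last target. There are 200 camera calls.

TASK

Build up the rack on the stirrer: take the aluminium plate from its sloping stand and lower it over all four posts until it sits fully down on their low collars. Then do the same with the amber plate, until it sits flush on the shoulders near the top of the posts. Lower both gently onto their seats without letting them drop, and leave the other things on the bench where they are.

Things in the scene. Friction and masses are not known exactly. Their poses are not given: they have to be found in the camera images.
- deck_grip (a point): Bare aluminium plate (deck), 100 (x) x 150 (y) x 8 mm, 0.34 kg +-30%, four 22 mm holes at x +-33, y +-57 mm. Black bar handle above its middle: 14 mm wide (x, grip across it), 60 long (y), bar 18 to 38 mm above the plate's top face. This point: middle of the bar, 28 mm above the top face, 36 above the underside. z: plate's upward normal. Half a turn about z changes nothing. Starts leaning on its stand.
- shield_grip (a point): Amber-orange plate (light shield), 100 (x) x 150 (y) x 8 mm, 0.19 kg +-30%, four 13 mm holes at x +-33, y +-57 mm. Black bar handle above its middle: 14 mm wide (x, grip across it), 60 long (y), bar 18 to 38 mm above the plate's top face. This point: middle of the bar, 28 mm above the top face, 36 above the underside. z: plate's upward normal. Half a turn about z changes nothing. Starts leaning on its stand.
- rack: Fixed stirrer 150 (x) x 170 (y) x 45 mm high, silver top, with four upright stepped steel posts at x +-33, y +-57 mm. Each post, above the stirrer's top: collar 28 mm across up to 16 mm; 18 mm across up to 68 mm (top rim bevelled 1.5 mm wide, 2 high); 9 mm across up to 80 mm; then a cone to 3 mm at 88 mm. Origin on the bench under its middle, z up.
- rack_lower (a point): Midway between the rack's posts at the height of the collars' tops, 61 mm above the bench: the aluminium plate's underside comes to rest here. Axes as the rack's: z up, y along the long side of the post pattern.
- rack_upper (a point): Midway between the rack's posts at the height of the shoulders where they step from 18 to 9 mm, 113 mm above the bench: the amber plate's underside comes to rest here. The post tips are 20 mm higher; the seated aluminium plate's handle ends 6 mm lower. Axes as the rack's.
- deck_stand: Fixed blue sloping stand, facing sideways, 160 mm wide (y), 110 deep; its face rises towards its +x at 35 degrees, a lip along the low edge stands 6 mm above the face (lower than the plate's top). Origin on the bench under the middle of the face, which is 56 mm up. At the start it bears the aluminium plate, long sides level, so the plate's normal leans 35 degrees towards the stand's -x (to the robot's right).
- shield_stand: Fixed blue sloping stand, facing sideways, 160 mm wide (y), 110 deep; its face rises towards its +x at 35 degrees, a lip along the low edge stands 6 mm above the face (lower than the plate's top). Origin on the bench under the middle of the face, which is 56 mm up. At the start it bears the amber plate, long sides level, so the plate's normal leans 35 degrees towards the stand's -x (to the robot's left).
- amber_bottle: Bystander, to be left alone: amber glass bottle with a white cap, 64 mm across, 150 mm tall; origin at its underside.
- jar: Bystander, to be left alone: clear jar, 68 mm across, 85 mm tall; origin at its underside.
- beaker: Bystander, to be left alone: open glass beaker, 72 mm across, 95 mm tall; origin at its underside.
- screwdriver: Bystander, to be left alone: screwdriver lying down, 180 mm long; origin at its underside.
- wrench: Bystander, to be left alone: wrench lying down, 150 mm long; origin at its underside.
- lens_case: Bystander, to be left alone: yellow box 70 x 90 x 30 mm; origin at its underside.
Mind the look-alikes: they are no part of the job. What is shaped like the rack but red is not meant.

How it is judged (in metres and radians):
On the way, in this order (a step that is already met when the one before it is completed fails the run):
1. the aluminium deck sits on the low collars, over all four posts (x of deck_grip in the frame of rack_lower between -0.004 and 0.004 m and y of deck_grip in the frame of rack_lower between -0.004 and 0.004 m and z of deck_grip in the frame of rack_lower between 0.033 and 0.039 m and angle between deck_grip's own z axis and vertical below 0.04 rad and angle between the x axis of deck_grip and the x axis of rack_lower, either way round below 0.1 rad), for 0.2 s.
2. the amber shield sits on the upper shoulders above it (x of shield_grip in the frame of rack_upper between -0.004 and 0.004 m and y of shield_grip in the frame of rack_upper between -0.004 and 0.004 m and z of shield_grip in the frame of rack_upper between 0.033 and 0.039 m and angle between shield_grip's own z axis and vertical below 0.04 rad and angle between the x axis of shield_grip and the x axis of rack_upper, either way round below 0.1 rad), for 0.2 s.
At the end, for the whole second after the job is handed in: Both plates are level (within 0.04 rad), turned with the post pattern (within 0.1 rad, either way round) and centred on it within 4 mm in x and in y, the aluminium deck down on the low collars and the amber shield down on the upper shoulders, each within 3 mm in height, both released and at rest (all of step 1 and all of step 2 and linear speed of each of deck, shield below 0.02 m/s); the robot touches nothing.
It fails at once if a plate is dropped over the posts (faster than 0.4 m/s there, which is a fall of about 8 mm) ((horizontal distance between deck_grip and rack_lower below 0.03 m and z of deck_grip in the frame of rack_lower below 0.108 m and linear speed of deck above 0.4 m/s) or (horizontal distance between shield_grip and rack_lower below 0.03 m and z of shield_grip in the frame of rack_lower below 0.108 m and linear speed of shield above 0.4 m/s)).
It fails at once if a bystander is moved more than 30 mm (distance of any of amber_bottle, jar, beaker, screwdriver, wrench, lens_case from where it was at the start of the episode above 0.03 m).
It also fails if it takes over 72 s, if anything falls off the work surface, if the arm or the gripper's body presses on something with over 40 N, if the wrist force passes 120 N, or if a joint passes its speed limit or range.

## Working session

There is one attempt and no reset: what is moved stays moved. The work goes in short steps, Python scripts to look and compute and a shell command to move; the robot and the scene stay as the last step left them, time stands still between calls to the robot, and variables do not carry over. Pictures are saved under pics/ and viewed, at most 10 in all, crops included, and the job is handed in when it is done.

```bash
mkdir -p pics; python3 - <<'E'
from rig import *
import cv2,numpy as np
for n in("top","side"):
    p,d=camera(n);cv2.imwrite(f"pics/{n}0.png",p);np.savez(f"{n}0.npz",p=p,d=d)
    c=calibration(n);print(n,c["fx"],c["cx"],c["cy"],np.round(c["world_from_camera"],3).tolist())
    for k in("deck_grip","shield_grip","rack","deck_stand","shield_stand"):
        r=trace(n,k);print(k,[(round(x["confidence"],2),np.round(x["bbox"]).tolist()) for x in r])
s=read_state();print(s)
E
```

```text
top 604.3889729835629 318.07571959753767 239.77934875967168 [[-0.002, -0.99, 0.14, 417.507], [-1.0, 0.004, 0.012, -0.02], [-0.013, -0.14, -0.99, 1256.29], [0.0, 0.0, 0.0, 1.0]]
deck_grip [(0.75, [176.0, 236.0, 52.0, 79.0]), (0.45, [330.0, 148.0, 31.0, 41.0]), (0.29, [323.0, 347.0, 48.0, 38.0])]
shield_grip [(0.56, [481.0, 254.0, 53.0, 84.0]), (0.41, [181.0, 237.0, 75.0, 87.0])]
rack [(0.88, [169.0, 374.0, 97.0, 98.0]), (0.6, [322.0, 250.0, 91.0, 85.0])]
deck_stand [(0.94, [180.0, 238.0, 73.0, 86.0])]
shield_stand [(0.66, [478.0, 260.0, 71.0, 84.0])]
side 508.3917288600373 321.70314118813803 242.319790724846 [[-0.963, -0.168, 0.21, 299.378], [-0.269, 0.625, -0.733, 916.362], [-0.008, -0.763, -0.647, 884.44], [0.0, 0.0, 0.0, 1.0]]
deck_grip [(0.57, [267.0, 335.0, 82.0, 41.0])]
shield_grip [(0.88, [352.0, 182.0, 58.0, 35.0])]
rack [(0.96, [398.0, 379.0, 88.0, 108.0]), (0.87, [315.0, 254.0, 76.0, 79.0]), (0.69, [271.0, 203.0, 24.0, 33.0]), (0.65, [239.0, 237.0, 27.0, 46.0])]
deck_stand [(0.74, [264.0, 361.0, 93.0, 55.0]), (0.67, [239.0, 236.0, 30.0, 43.0])]
shield_stand [(0.84, [353.0, 191.0, 54.0, 47.0]), (0.3, [313.0, 254.0, 75.0, 81.0])]
{'t': 0.6, 'joint_positions': array([-1.37508864e+00,  8.71680458e-02,  1.37068791e+00,  1.13556847e-05,
        1.68362246e+00, -1.03137778e-01]), 'joint_vel': array([-1.33318631e-03, -7.02580250e-04,  7.42452470e-04,  1.93606038e-03,
       -7.94690364e-05, -1.14631636e-05]), 'joint_torque': array([ 5.68946562e-04, -3.51444376e+01, -3.13266063e+01,  4.04643299e-05,
        3.34183096e-04,  2.92256651e-06]), 'eef_pos': array([ 161.91079791, -525.6397331 ,  231.36449823]), 'tool_rot': array([3.10647382e+00, 4.67665567e-01, 2.60065516e-05]), 'wrist_force': array([ 0.09268895, -0.98357634, -0.4001821 ]), 'ft_torque': array([-0.02404211, -0.01873619, -0.01864614]), 'grasp_force': 0.0, 'finger_gap': 85.27583764331159}
```

```bash
sleep 1; ls pics
```

```text
side0.png
top0.png
```

View pics/top0.png

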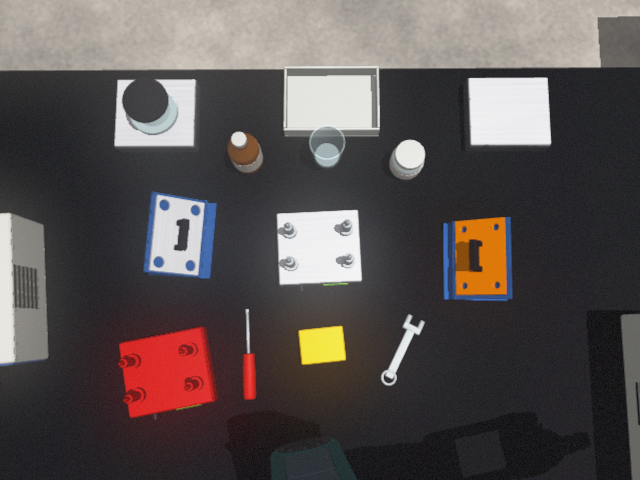

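View pics/side0.png

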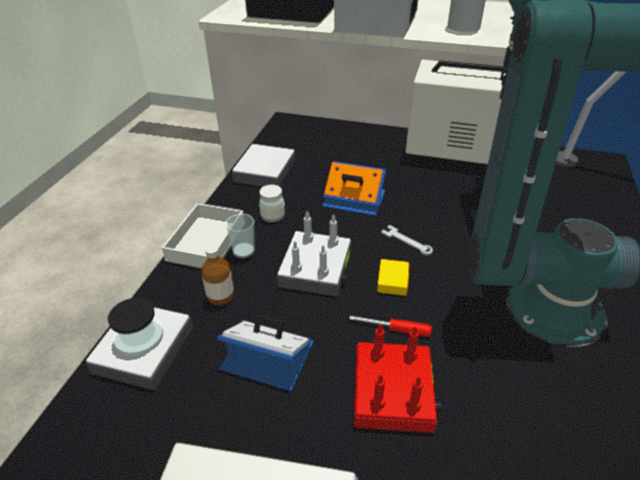

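Candidates:
- Racks: red look-alike at top (168,374) and side (397,385), and silver at top (320,248) and side (315,262). I choose the silver one.
- Aluminium plate: top (180,236). White lids and pads at (156,113), (508,112) and the tray at (331,100) could be mistaken for it. I choose the one with a handle on the blue stand.
- Amber plate: top (480,257).

The rack's long post side lies across the picture (world y), while both plates' long sides run along world x.

```bash
cat > h.py <<'E'
import numpy as np,cv2
from rig import *
def cloud(n,d):
    c=calibration(n);v,u=np.mgrid[0:480,0:640];T=c["world_from_camera"]
    P=np.stack([(u-c["cx"])/c["fx"]*d,(v-c["cy"])/c["fy"]*d,d],-1)
    return P@T[:3,:3].T+T[:3,3]
def ray(n,uv):
    c=calibration(n);T=c["world_from_camera"];uv=np.atleast_2d(uv)
    r=np.c_[(uv[:,0]-c["cx"])/c["fx"],(uv[:,1]-c["cy"])/c["fy"],np.ones(len(uv))]@T[:3,:3].T
    return T[:3,3],r
def hitplane(n,uv,p0,nn):
    o,r=ray(n,uv);return o+r*(((p0-o)@nn)/(r@nn))[:,None]
def proj(n,X):
    c=calibration(n);T=np.linalg.inv(c["world_from_camera"]);q=np.atleast_2d(X)@T[:3,:3].T+T[:3,3]
    return np.c_[q[:,0]/q[:,2]*c["fx"]+c["cx"],q[:,1]/q[:,2]*c["fy"]+c["cy"]]
def plane(P):
    m=P.mean(0);
    for _ in range(3):
        n=np.linalg.svd(P-m,full_matrices=False)[2][2];n*=np.sign(n[2]);e=(P-m)@n;P=P[abs(e)<max(2*e.std(),.5)];m=P.mean(0)
    return m,n,((P-m)@n).std(),len(P)
E
python3 - <<'E'
from h import *
B={"top":{"deck":(150,195,205,272),"shield":(458,220,508,298),"racktop":(275,208,364,288)},"side":{"deck":(222,318,314,356),"shield":(326,163,384,200),"racktop":(275,208,355,296)}}
for n in B:
    z=np.load(n+"0.npz");p,d=z["p"],z["d"];W=cloud(n,d);hsv=cv2.cvtColor(p,cv2.COLOR_BGR2HSV)
    for k,(a,b,c,e) in B[n].items():
        m=np.zeros((480,640),bool);m[b:e,a:c]=1
        m&=d>0
        if k=="shield": m&=(hsv[...,0]<25)&(hsv[...,1]>150)&(hsv[...,2]>100)
        else: m&=(hsv[...,1]<50)&(hsv[...,2]>150)
        if k=="racktop": m&=abs(W[...,2]-45)<6
        P=W[m];mm,nn,s,N=plane(P)
        print(n,k,N,mm.round(1),nn.round(4),"tilt",np.degrees(np.arccos(nn[2])).round(2),"sd",s.round(2))
        cm=m.astype(np.uint8)
        cs,h=cv2.findContours(cm,cv2.RETR_CCOMP,cv2.CHAIN_APPROX_NONE)
        for c_,hh in zip(cs,h[0]):
            A=cv2.contourArea(c_)
            if A<8: continue
            Q=hitplane(n,c_.reshape(-1,2).astype(float),mm,nn)
            print("  ","hole" if hh[3]>=0 else "outer",A,np.round(cv2.minEnclosingCircle(c_)[0]),Q.mean(0).round(1),(np.ptp(Q,axis=0)).round(0), [np.round(x,1) for x in cv2.minAreaRect(Q[:,:2].astype(np.float32))] if A>500 else "")
    a,b,c,e=B[n]["racktop"];m=np.zeros((480,640),bool);m[b:e,a:c]=1;m&=(W[...,2]>70)&(d>0)&(W[...,2]<150)
    nl,L,st,ce=cv2.connectedComponentsWithStats(m.astype(np.uint8))
    for i in range(1,nl):
        Q=W[L==i];print("  post",len(Q),ce[i].round(1),Q.mean(0).round(1),Q[:,2].max().round(1), Q[Q[:,2]>115].mean(0).round(1))
t=cv2.resize(cv2.imread("pics/top0.png")[190:300,140:520],None,fx=2.1,fy=2.1,interpolation=cv2.INTER_CUBIC)
s=cv2.resize(cv2.imread("pics/side0.png")[150:390,215:395],None,fx=2.2,fy=2.2,interpolation=cv2.INTER_CUBIC)
cv2.imwrite("pics/crop1.png",t)
E
```

```text
top deck 2657 [597.6 298.8  64.5] [-0.038  -0.571   0.8201] tilt 34.91 sd 1.9
   outer 3483.0 [175. 234.] [597.9 298.1  63.9] [151.  91.  59.] [array([597.1, 297. ]), array([ 84.1, 150.6]), np.float64(86.3)]
   hole 90.5 [190. 265.] [538.5 274.3  44.6] [24. 18. 13.] 
   hole 98.5 [158. 262.] [541.8 328.   82.2] [24. 18. 13.] 
   hole 377.5 [181. 234.] [599.8 289.2  57.8] [68. 27. 18.] 
   hole 87.0 [195. 210.] [652.  266.8  44.7] [25. 18. 13.] 
   hole 90.0 [164. 204.] [655.2 320.6  82.3] [23. 17. 12.] 
top shield 2807 [ 550.7 -308.6   65.8] [0.0122 0.5734 0.8192] tilt 35.0 sd 1.84
   outer 3442.0 [481. 257.] [ 550.8 -307.    64.6] [153.  82.  56.] [array([ 553.1, -307.5]), array([ 79.6, 150.5]), np.float64(88.1)]
   hole 32.0 [464. 286.] [ 496.1 -276.4   44.1] [14. 10.  7.] 
   hole 37.5 [496. 284.] [ 495.1 -330.7   82.1] [14. 11.  8.] 
   hole 378.0 [475. 256.] [ 555.5 -296.3   57.1] [67. 26. 17.] 
   hole 28.5 [464. 230.] [ 609.9 -279.5   44.6] [14. 11.  7.] 
   hole 36.5 [496. 226.] [ 608.7 -333.5   82.3] [14. 12.  8.] 
top racktop 4446 [574.5  13.7  45.3] [0.0014 0.0016 1.    ] 
[... 1210 characters left out ...]
[15. 11.  7.] 
   hole 143.0 [352. 179.] [ 556.1 -308.7   67. ] [69. 27. 18.] 
   hole 13.5 [336. 168.] [ 607.5 -329.3   80.4] [15. 11.  8.] 
side racktop 1717 [570.1  24.   45. ] [-0.     -0.0016  1.    ] tilt 0.09 sd 1.38
   outer 2015.0 [314. 256.] [568.3  20.4  45. ] [152. 171.   0.] [array([574. ,  18.9]), array([145.6, 166.4]), np.float64(2.6)]
   hole 301.5 [293. 258.] [619.2  40.7  45. ] [ 55. 129.   0.] 
  post 130 [306.9 223.6] [609.  -33.2  99.5] 132.8 [610.1 -35.9 124.4]
  post 128 [332.9 227.1] [542.8 -36.1 100.1] 131.6 [544.2 -39.1 124.2]
  post 145 [295.  253.2] [603.4  80.8  99.5] 133.0 [604.7  78.  124.8]
  post 154 [322.5 257.4] [537.8  77.8  99.4] 133.9 [539.1  74.7 123.7]
```

```bash
sleep 0.2
```

```text
(no output)
```

View pics/crop1.png

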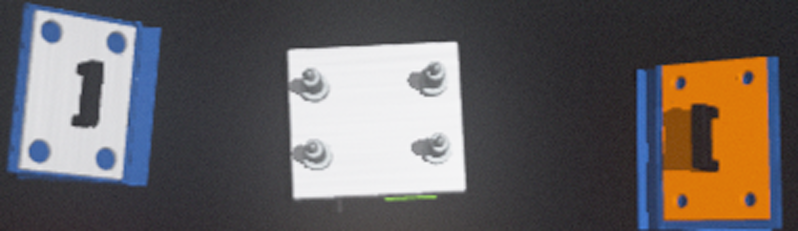

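```bash
cat >> h.py <<'E'
from scipy.spatial.transform import Rotation as R
def tgt(n,xdir):
    z=-np.array(n,float);z/=np.linalg.norm(z);x=np.array(xdir,float);x-=z*(x@z);x/=np.linalg.norm(x)
    return np.c_[x,np.cross(z,x),z]
DN=np.array([-.038,-.571,.8201]);DG=np.array([595.8,281.4,86.4])
SN=np.array([.0122,.5734,.8192]);SG=np.array([552.8,-289.,86.2])
DX=[-113.45,7.45,0];SX=[113.7,-3.,0]
def tcp(g,n,back=0,deep=17): # TCP is 'deep' mm beyond bar middle
    n=np.array(n)/np.linalg.norm(n);return np.array(g)-n*deep+n*back
def rel(p,Rt=None):
    s=read_state();A=R.from_rotvec(s["tool_rot"]).as_matrix()
    print("t",round(s["t"],1),"eef",s["eef_pos"].round(1),"d_tool",(A.T@(np.array(p)-s["eef_pos"])).round(1),
     "turn",None if Rt is None else R.from_matrix(A.T@Rt).as_rotvec().round(3),"F",s["wrist_force"].round(1),"gap",s["finger_gap"].round(1),"gf",s["grasp_force"].round(1))
E
python3 - <<'E'
from h import *
p=tcp(DG,DN,100);p0=p.copy();p0[2]=260;print(p)
yaw=tgt([0,0,1],DX)
rel(p0,yaw);print(R.from_matrix(yaw.T@tgt(DN,DX)).as_rotvec())
E
```

```text
[592.64607729 234.00816132 154.46663205]Traceback (most recent call last):
  File "<stdin>", line 4, in <module>
  File "h.py", line 33, in rel
    "turn",None if Rt is None else R.from_matrix(A.T@Rt).as_rotvec().round(3),"F",s["wrist_force"].round(1),"gap",s["finger_gap"].round(1),"gf",s["grasp_force"].round(1))
                                                                                                                  ^^^^^^^^^^^^^^^^^^^^^
AttributeError: 'float' object has no attribute 'round'
```

The crop confirms it: the silver four-post rack in the middle, the aluminium plate with large holes on the left stand, and the amber plate with small holes on the right stand.

```bash
sed -i 's/s\["finger_gap"\].round(1)/round(float(s["finger_gap"]),1)/;s/s\["grasp_force"\].round(1)/round(float(s["grasp_force"]),1)/' h.py
python3 - <<'E'
from h import *
p=tcp(DG,DN,100);p[2]=260
yaw=tgt([0,0,1],DX)
rel(p,yaw);print(R.from_matrix(yaw.T@tgt(DN,DX)).as_rotvec())
E
```

```text
t 0.6 eef [ 161.9 -525.6  231.4] d_tool [ 635.3 -599.2  -28.7] turn [ 0.     0.    -2.777] F [ 0.1 -1.  -0.4] gap 85.3 gf 0.0
[-6.09245496e-01 -4.87006323e-04  1.53118996e-04]
```

```bash
python3 -m crank '[{"delta_pos":[32,-30,-2],"turn":[0,0,0]},{"delta_pos":[32,-30,-2],"turn":[0,0,0]},{"delta_pos":[32,-30,-2],"turn":[0,0,0]},{"delta_pos":[32,-30,-2],"turn":[0,0,0]},{"delta_pos":[32,-30,-2],"turn":[0,0,0]},{"delta_pos":[32,-30,-2],"turn":[0,0,0]},{"delta_pos":[32,-30,-2],"turn":[0,0,0]},{"delta_pos":[32,-30,-2],"turn":[0,0,0]},{"delta_pos":[32,-30,-2],"turn":[0,0,0]},{"delta_pos":[32,-30,-2],"turn":[0,0,0]},{"delta_pos":[32,-30,-2],"turn":[0,0,0]},{"delta_pos":[32,-30,-2],"turn":[0,0,0]},{"delta_pos":[32,-30,-2],"turn":[0,0,0]},{"delta_pos":[32,-30,-2],"turn":[0,0,0]},{"delta_pos":[32,-30,-2],"turn":[0,0,0]},{"delta_pos":[32,-30,0],"turn":[0,0,0]},{"delta_pos":[32,-30,0],"turn":[0,0,0]},{"delta_pos":[32,-30,0],"turn":[0,0,0]},{"delta_pos":[32,-30,0],"turn":[0,0,0]}]' 60
python3 -m crank '[{"delta_pos":[0,0,0],"turn":[0,0,-0.14]},{"delta_pos":[0,0,0],"turn":[0,0,-0.14]},{"delta_pos":[0,0,0],"turn":[0,0,-0.14]},{"delta_pos":[0,0,0],"turn":[0,0,-0.14]},{"delta_pos":[0,0,0],"turn":[0,0,-0.14]},{"delta_pos":[0,0,0],"turn":[0,0,-0.14]},{"delta_pos":[0,0,0],"turn":[0,0,-0.14]},{"delta_pos":[0,0,0],"turn":[0,0,-0.14]},{"delta_pos":[0,0,0],"turn":[0,0,-0.14]},{"delta_pos":[0,0,0],"turn":[0,0,-0.14]},{"delta_pos":[0,0,0],"turn":[0,0,-0.14]},{"delta_pos":[0,0,0],"turn":[0,0,-0.14]},{"delta_pos":[0,0,0],"turn":[0,0,-0.14]},{"delta_pos":[0,0,0],"turn":[0,0,-0.14]},{"delta_pos":[0,0,0],"turn":[0,0,-0.14]},{"delta_pos":[0,0,0],"turn":[0,0,-0.14]},{"delta_pos":[0,0,0],"turn":[0,0,-0.14]},{"delta_pos":[0,0,0],"turn":[0,0,-0.14]},{"delta_pos":[0,0,0],"turn":[0,0,-0.14]},{"delta_pos":[0,0,0],"turn":[0,0,-0.11]}]'
python3 -c "
from h import *
rel(tcp(DG,DN,100),tgt([0,0,1],DX));print(read_state()['joint_positions'].round(2))"
```

```text
t: 2.5
eef_pos: [575.9, 199.9, 261.3]
tool_rot: [3.106, 0.468, 0.001]
wrist_force: [0.2, -0.3, 0.1]
finger_gap: 60.2
grasp_force: 0.0
t: 4.5
eef_pos: [575.2, 198.1, 261.3]
tool_rot: [-0.107, -3.14, 0.0]
wrist_force: [-0.0, 0.0, -0.6]
finger_gap: 60.2
grasp_force: 0.0
t 4.5 eef [575.2 198.1 261.3] d_tool [-15.   37.  106.8] turn [-0.    -0.    -0.002] F [-0.   0.  -0.6] gap 60.2 gf 0.0
[ 0.24  0.22  1.17 -0.    1.76 -1.26]
```

```bash
python3 -m crank '[{"delta_pos":[-5,12,15],"turn":[0,0,0]},{"delta_pos":[-5,12,15],"turn":[0,0,0]},{"delta_pos":[-5,13,15],"turn":[0,0,0]},{"delta_pos":[0,0,0],"turn":[-0.102,0,0]},{"delta_pos":[0,0,0],"turn":[-0.102,0,0]},{"delta_pos":[0,0,0],"turn":[-0.102,0,0]},{"delta_pos":[0,0,0],"turn":[-0.101,0,0]},{"delta_pos":[0,0,0],"turn":[-0.101,0,0]},{"delta_pos":[0,0,0],"turn":[-0.101,0,0]},{"delta_pos":[0,0,0],"turn":[0,0,0]}]'
python3 -c "
from h import *
rel(tcp(DG,DN,40),tgt(DN,DX));print(read_state()['joint_positions'].round(2))"
```

```text
t: 5.5
eef_pos: [592.0, 232.3, 211.6]
tool_rot: [0.119, 2.981, 0.935]
wrist_force: [-0.1, 0.5, -0.4]
finger_gap: 60.3
grasp_force: 0.0
t 5.5 eef [592.  232.3 211.6] d_tool [ -1.  -31.1 107.9] turn [-0.001 -0.001 -0.014] F [-0.1  0.5 -0.4] gap 60.3 gf 0.0
[-0.02  0.19  1.42  0.61  1.52 -1.53]
```

```bash
python3 -m crank '[{"delta_pos":[0,-5,18],"turn":[0,0,-0.014]},{"delta_pos":[0,-5,18],"turn":[0,0,0]},{"delta_pos":[0,-5,18],"turn":[0,0,0]},{"delta_pos":[0,-5,18],"turn":[0,0,0]},{"delta_pos":[0,-5,18],"turn":[0,0,0]},{"delta_pos":[-1,-6,18],"turn":[0,0,0]},{"delta_pos":[0,0,0],"turn":[0,0,0]},{"delta_pos":[0,0,0],"turn":[0,0,0]}]'
python3 - <<'E'
from h import *
rel(tcp(DG,DN,0),tgt(DN,DX))
p,d=camera("side");cv2.imwrite("pics/side1.png",cv2.resize(p[270:390,210:370],None,fx=4,fy=4,interpolation=cv2.INTER_CUBIC))
s=read_state();print(proj("side",s["eef_pos"]),(proj("side",s["eef_pos"])-[210,270])*4)
E
```

```text
t: 6.3
eef_pos: [596.5, 271.1, 109.5]
tool_rot: [0.086, 2.974, 0.933]
wrist_force: [0.0, -0.6, 0.2]
finger_gap: 60.2
grasp_force: 0.0
t 6.3 eef [596.5 271.1 109.5] d_tool [ 1.5 -4.8 41.8] turn [-0.001  0.002  0.008] F [ 0.  -0.6  0.2] gap 60.2 gf 0.0
[[269.03886324 309.4901604 ]] [[236.15545294 157.96064161]]
```

View pics/side1.png

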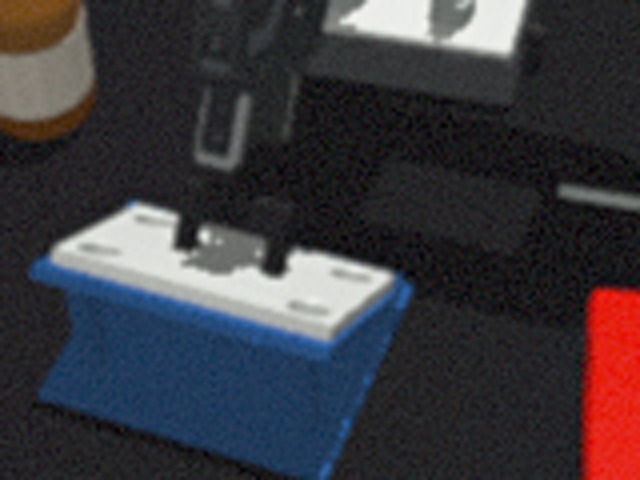

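The side crop shows the fingers at about (220,160)/(285,135), above the black bar at (235,230) and lined up along the plate's normal. Next I descend and close.

```bash
python3 -m crank '[{"delta_pos":[1,-2,10],"turn":[0,0,0]},{"delta_pos":[1,-2,10],"turn":[0,0,0]},{"delta_pos":[0,-1,8],"turn":[0,0,0]},{"delta_pos":[0,0,7],"turn":[0,0,0]},{"delta_pos":[0,0,7],"turn":[0,0,0]},{"delta_pos":[0,0,0],"turn":[0,0,0]},{"delta_pos":[0,0,0],"turn":[0,0,0]}]'
python3 -c "
from h import *
rel(tcp(DG,DN,0),tgt(DN,DX))"
python3 -m crank '[{"delta_pos":[0,0,0],"turn":[0,0,0]},{"delta_pos":[0,0,0],"turn":[0,0,0]},{"delta_pos":[0,0,0],"turn":[0,0,0]},{"delta_pos":[0,0,0],"turn":[0,0,0]},{"delta_pos":[0,0,0],"turn":[0,0,0]},{"delta_pos":[0,0,0],"turn":[0,0,0]},{"delta_pos":[0,0,0],"turn":[0,0,0]},{"delta_pos":[0,0,0],"turn":[0,0,0]}]' 5 60
python3 -c "
from h import *
rel(tcp(DG,DN,0),tgt(DN,DX))"
```

```text
t: 7.05
eef_pos: [596.3, 290.2, 72.5]
tool_rot: [0.087, 2.972, 0.933]
wrist_force: [-0.5, 0.6, -0.6]
finger_gap: 59.8
grasp_force: 0.0
t 7.0 eef [596.3 290.2  72.5] d_tool [-0.1  0.7  0.6] turn [-0.     0.003  0.008] F [-0.5  0.6 -0.6] gap 59.8 gf 0.0
t: 7.85
eef_pos: [596.9, 290.4, 73.7]
tool_rot: [0.087, 2.969, 0.935]
wrist_force: [0.4, 1.8, 5.0]
finger_gap: 12.9
grasp_force: 61.3
t 7.8 eef [596.9 290.4  73.7] d_tool [ 0.5 -0.1  1.4] turn [0.001 0.005 0.009] F [0.4 1.8 5. ] gap 12.9 gf 61.3
```

```bash
python3 -m crank '[{"delta_pos":[0,0,-5],"turn":[0,0,0]},{"delta_pos":[0,0,-10],"turn":[0,0,0]},{"delta_pos":[0,0,-15],"turn":[0,0,0]},{"delta_pos":[0,0,-20],"turn":[0,0,0]},{"delta_pos":[0,0,-20],"turn":[0,0,0]},{"delta_pos":[0,0,-20],"turn":[0,0,0]},{"delta_pos":[0,0,-20],"turn":[0,0,0]},{"delta_pos":[0,0,-20],"turn":[0,0,0]},{"delta_pos":[0,0,-10],"turn":[0,0,0]},{"delta_pos":[0,0,-5],"turn":[0,0,0]},{"delta_pos":[0,0,0],"turn":[0,0,0]}]'
python3 -c "
from h import *
rel([575.5,80,200],tgt([0,0,1],DX));print(read_state()['joint_positions'].round(2),read_state()['ft_torque'].round(2))"
```

```text
t: 8.95
eef_pos: [590.3, 206.6, 191.3]
tool_rot: [0.088, 2.972, 0.932]
wrist_force: [-0.1, 0.6, -3.3]
finger_gap: 12.6
grasp_force: 60.7
t 8.9 eef [590.3 206.6 191.3] d_tool [  6.9 -99.5 -79.9] turn [0.608 0.006 0.006] F [-0.1  0.6 -3.3] gap 12.6 gf 60.7
[-0.06  0.19  1.46  0.61  1.51 -1.62] [-0.58  0.07 -0.01]
```

```bash
python3 -m crank '[{"delta_pos":[0,0,0],"turn":[0.076,0,0]},{"delta_pos":[0,0,0],"turn":[0.076,0,0]},{"delta_pos":[0,0,0],"turn":[0.076,0,0]},{"delta_pos":[0,0,0],"turn":[0.076,0,0]},{"delta_pos":[0,0,0],"turn":[0.076,0,0]},{"delta_pos":[0,0,0],"turn":[0.076,0,0]},{"delta_pos":[0,0,0],"turn":[0.076,0,0]},{"delta_pos":[0,0,0],"turn":[0.076,0,0]},{"delta_pos":[0,0,-10],"turn":[0,0,0]},{"delta_pos":[0,0,-10],"turn":[0,0,0]}]'
python3 -m crank '[{"delta_pos":[0,0,0],"turn":[0,0,0.12]},{"delta_pos":[0,0,0],"turn":[0,0,0.12]},{"delta_pos":[0,0,0],"turn":[0,0,0.12]},{"delta_pos":[0,0,0],"turn":[0,0,0.12]},{"delta_pos":[0,0,0],"turn":[0,0,0.12]},{"delta_pos":[0,0,0],"turn":[0,0,0.12]},{"delta_pos":[0,0,0],"turn":[0,0,0.12]},{"delta_pos":[0,0,0],"turn":[0,0,0.12]},{"delta_pos":[0,0,0],"turn":[0,0,0.12]},{"delta_pos":[0,0,0],"turn":[0,0,0.12]},{"delta_pos":[0,0,0],"turn":[0,0,0.12]},{"delta_pos":[0,0,0],"turn":[0,0,0.12]},{"delta_pos":[0,0,0],"turn":[0,0,0]}]'
python3 -c "
from h import *
rel([575.5,13.8,200],tgt([0,0,1],[-.0424,.999,0]));print(read_state()['joint_positions'].round(2),read_state()['ft_torque'].round(2))"
```

```text
t: 9.95
eef_pos: [589.4, 208.2, 210.6]
tool_rot: [0.094, 3.135, 0.003]
wrist_force: [-0.2, -0.3, -3.0]
finger_gap: 12.7
grasp_force: 60.5
t: 11.25
eef_pos: [590.4, 206.5, 212.5]
tool_rot: [2.141, 2.292, 0.012]
wrist_force: [0.1, -0.4, -3.9]
finger_gap: 12.9
grasp_force: 60.5
t 11.2 eef [590.4 206.5 212.5] d_tool [-191.3  -28.1   12. ] turn [ 0.009 -0.001  0.026] F [ 0.1 -0.4 -3.9] gap 12.9 gf 60.5
[ 0.25  0.25  1.22 -0.    1.66  0.18] [-0.03  0.04 -0.05]
```

```bash
python3 -m crank '[{"delta_pos":[0,0,0],"turn":[0.009,0,0.026]},{"delta_pos":[-19,-2.3,1],"turn":[0,0,0]},{"delta_pos":[-19,-2.3,1],"turn":[0,0,0]},{"delta_pos":[-19,-2.3,1],"turn":[0,0,0]},{"delta_pos":[-19,-2.3,1],"turn":[0,0,0]},{"delta_pos":[-19,-2.3,1],"turn":[0,0,0]},{"delta_pos":[-19,-2.3,1],"turn":[0,0,0]},{"delta_pos":[-19,-2.3,1],"turn":[0,0,0]},{"delta_pos":[-19,-2.3,1],"turn":[0,0,0]},{"delta_pos":[-19,-2.3,1],"turn":[0,0,0]},{"delta_pos":[-19,-2.3,1],"turn":[0,0,0]},{"delta_pos":[0,0,10],"turn":[0,0,0]},{"delta_pos":[0,0,10],"turn":[0,0,0]},{"delta_pos":[0,0,8],"turn":[0,0,0]},{"delta_pos":[0,0,0],"turn":[0,0,0]},{"delta_pos":[0,0,0],"turn":[0,0,0]}]'
python3 - <<'E'
from h import *
rel([575.5,13.8,170],tgt([0,0,1],[-.0424,.999,0]))
ims=[]
for n,(a,b,c,e) in{"top":(240,180,400,300),"side":(240,180,400,300)}.items():
    p,d=camera(n);np.savez(n+"1.npz",p=p,d=d);ims.append(cv2.resize(p[b:e,a:c],None,fx=4,fy=4,interpolation=cv2.INTER_CUBIC)[:,:400*2])
cv2.imwrite("pics/c2.png",cv2.resize(np.hstack(ims),(800,300)))
E
```

```text
t: 12.85
eef_pos: [575.1, 17.1, 173.0]
tool_rot: [-2.17, -2.269, 0.002]
wrist_force: [0.6, 0.1, -2.8]
finger_gap: 12.9
grasp_force: 60.4
t 12.8 eef [575.1  17.1 173. ] d_tool [-3.3  0.2  3. ] turn [-0.002 -0.     0.002] F [ 0.6  0.1 -2.8] gap 12.9 gf 60.4
```

View pics/c2.png

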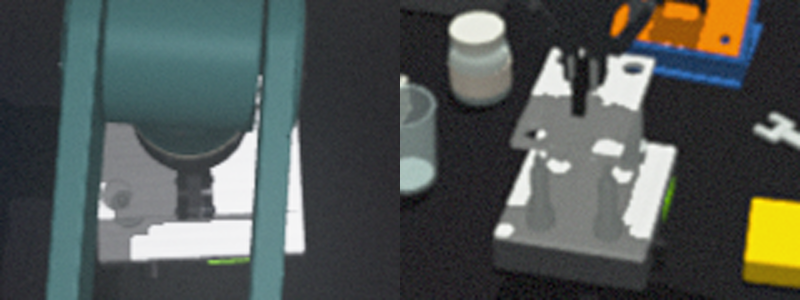

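The side crop (right half) shows the deck level above the silver rack. The near posts are at about (540,190) and (608,190), a far hole is at (632,68) and a near hole at (538,133). Next I measure the deck's offset from the rack in this same camera.

```bash
cat >> h.py <<'E'
def held(n,f,z0,box,tol=7,show=True):
    z=np.load(f);p,d=z["p"],z["d"];W=cloud(n,d);a,b,c,e=box
    m=np.zeros((480,640),bool);m[b:e,a:c]=1;m&=(d>0)&(abs(W[...,2]-z0)<tol)
    nl,L,st,ce=cv2.connectedComponentsWithStats(m.astype(np.uint8));i=1+np.argmax(st[1:,4]);m=L==i
    mm,nn,s,N=plane(W[m]);print(n,N,"plane",mm.round(1),nn.round(4),s.round(2))
    cs,h=cv2.findContours(m.astype(np.uint8),cv2.RETR_CCOMP,cv2.CHAIN_APPROX_NONE)
    for c_,hh in zip(cs,h[0]):
        A=cv2.contourArea(c_)
        if A<8: continue
        Q=hitplane(n,c_.reshape(-1,2).astype(float),mm,nn)
        print("  ","hole" if hh[3]>=0 else "outer",A,np.round(cv2.minEnclosingCircle(c_)[0]),((Q.max(0)+Q.min(0))/2).round(1),np.ptp(Q,axis=0).round(0),[np.round(x,1) for x in cv2.minAreaRect(Q[:,:2].astype(np.float32))] if A>300 else "")
    return m,mm,nn
E
python3 - <<'E'
from h import *
m,_,_=held("side","side1.npz",173-11,(255,180,400,280))
m2,_,_=held("top","top1.npz",173-11,(240,180,400,300))
m3,_,_=held("side","side0.npz",45,(270,200,360,300))
p=np.load("side1.npz")["p"].copy();p[m]=p[m]//2+[0,100,0]
cv2.imwrite("pics/c3.png",cv2.resize(p[180:300,250:390],None,fx=5,fy=5))
E
```

```text
side 1174 plane [571.3  34.  159.9] [-2.0e-04 -5.3e-03  1.0e+00] 1.2
   outer 1343.0 [312. 221.] [574.3  22.5 159.9] [106. 161.   1.] [array([574.3,  22.4]), array([101.8, 157.3]), np.float64(2.3)]
   hole 46.5 [322. 236.] [539.7  77.  160.1] [24. 23.  0.] 
   hole 43.5 [293. 233.] [605.5  80.1 160.2] [24. 23.  0.] 
   hole 37.5 [332. 208.] [544.2 -38.  159.5] [22. 26.  0.] 
top 697 plane [554.9  57.2 159.8] [ 0.0012 -0.008   1.    ] 1.64
   outer 701.5 [294. 249.] [558.2  56.  159.9] [70. 55.  0.] [array([558.2,  56. ]), array([54.8, 70.1]), np.float64(90.0)]
side 1852 plane [570.4  26.   45. ] [-6.e-04 -3.e-04  1.e+00] 1.44
   outer 2465.0 [314. 257.] [573.   21.9  45. ] [155. 177.   0.] [array([572.8,  22.4]), array([147.9, 173.2]), np.float64(2.5)]
   hole 273.0 [322. 260.] [549.1  27.3  45. ] [ 46. 114.   0.] 
   hole 258.0 [296. 256.] [619.6  28.9  45. ] [ 51. 111.   0.]
```

View pics/c3.png

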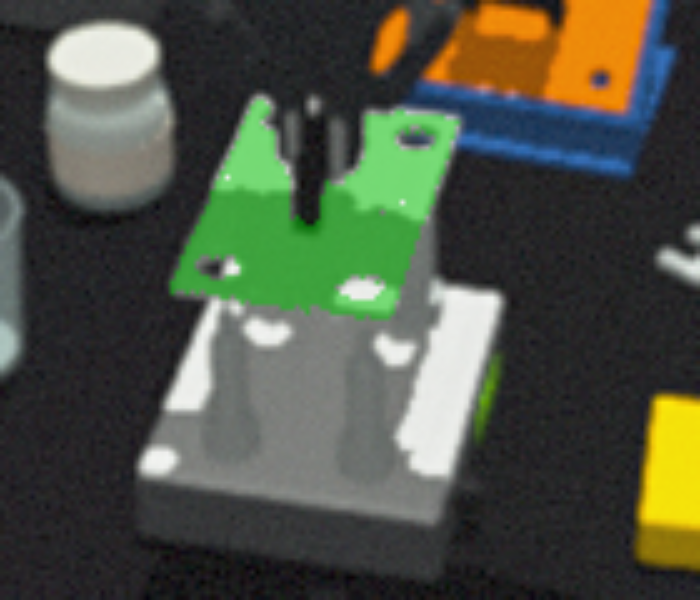

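```bash
python3 -m crank '[{"delta_pos":[-3.5,0.2,0],"turn":[0,0,0]},{"delta_pos":[0,0,10],"turn":[0,0,0]},{"delta_pos":[0,0,10],"turn":[0,0,0]},{"delta_pos":[0,0,10],"turn":[0,0,0]},{"delta_pos":[0,0,3],"turn":[0,0,0]},{"delta_pos":[0,0,0],"turn":[0,0,0]},{"delta_pos":[0,0,0],"turn":[0,0,0]}]'
python3 - <<'E'
from h import *
rel([575.3,13.6,135],tgt([0,0,1],[-.0424,.999,0]))
for n in("side","top"):
    p,d=camera(n);np.savez(n+"2.npz",p=p,d=d)
s=read_state();z=s["eef_pos"][2]-12.5
held("side","side2.npz",z,(255,180,400,290))
p=np.load("side2.npz")["p"]
cv2.imwrite("pics/c4.png",cv2.resize(p[190:300,260:380],None,fx=5,fy=5,interpolation=cv2.INTER_CUBIC))
E
```

```text
t: 13.65
eef_pos: [575.8, 13.0, 140.7]
tool_rot: [-2.172, -2.269, 0.001]
wrist_force: [-0.5, -0.3, -3.7]
finger_gap: 13.0
grasp_force: 60.4
t 13.7 eef [575.8  13.  140.7] d_tool [ 0.6 -0.5  5.7] turn [-0.001  0.     0.001] F [-0.5 -0.3 -3.7] gap 13.0 gf 60.4
side 1170 plane [571.5  30.7 126.9] [ 5.0e-04 -9.2e-03  1.0e+00] 1.29
   outer 1301.0 [314. 230.] [574.8  18.2 126.8] [105. 160.   1.] [array([574.8,  18.5]), array([101.7, 157.9]), np.float64(2.5)]
   hole 13.0 [319. 248.] [546.   76.5 127.3] [12. 17.  0.] 
   hole 14.0 [325. 246.] [533.8  70.2 127.3] [12. 17.  0.] 
   hole 11.0 [291. 243.] [611.9  78.4 127.3] [10. 14.  0.] 
   hole 13.0 [297. 242.] [599.7  73.3 127.3] [12. 17.  0.] 
   hole 11.5 [335. 218.] [538.1 -42.1 126.3] [ 8. 21.  0.] 
   hole 13.0 [330. 218.] [550.4 -39.2 126.3] [12. 20.  0.]
```

View pics/c4.png

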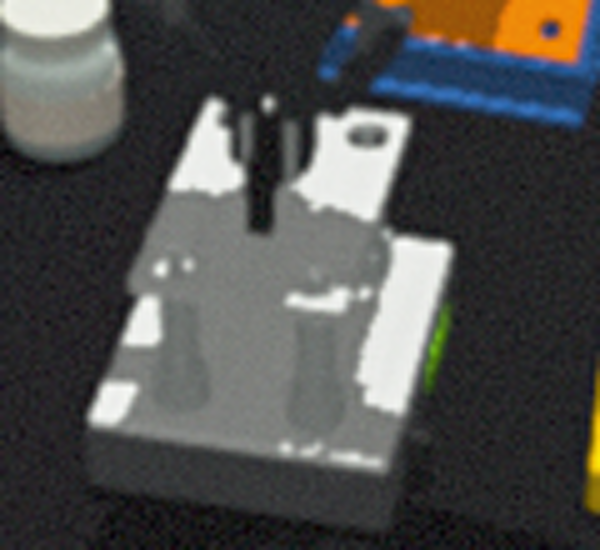

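The crop shows the tips poking through the holes, at about (170,265), (318,280) and (368,135), centred left to right. Next is a slow descent with force checks.

```bash
python3 -m crank '[{"delta_pos":[0.5,-0.4,2],"turn":[0,0,0]},{"delta_pos":[0,0,2],"turn":[0,0,0]},{"delta_pos":[0,0,2],"turn":[0,0,0]},{"delta_pos":[0,0,2],"turn":[0,0,0]},{"delta_pos":[0,0,1],"turn":[0,0,0]},{"delta_pos":[0,0,1],"turn":[0,0,0]},{"delta_pos":[0,0,1],"turn":[0,0,0]},{"delta_pos":[0,0,1],"turn":[0,0,0]},{"delta_pos":[0,0,0],"turn":[0,0,0]}]'
python3 -c "
from h import *
rel([575.3,13.6,127],tgt([0,0,1],[-.0424,.999,0]));print(read_state()['ft_torque'].round(2))"
```

```text
t: 14.65
eef_pos: [575.2, 13.5, 128.4]
tool_rot: [-2.172, -2.269, 0.001]
wrist_force: [0.4, -0.7, -3.9]
finger_gap: 12.8
grasp_force: 60.4
t 14.7 eef [575.2  13.5 128.4] d_tool [0.1 0.1 1.4] turn [-0.001  0.     0.001] F [ 0.4 -0.7 -3.9] gap 12.8 gf 60.4
[-0.05 -0.02  0.01]
```

```bash
python3 -m crank '[{"delta_pos":[0,0,1],"turn":[0,0,0]},{"delta_pos":[0,0,1],"turn":[0,0,0]},{"delta_pos":[0,0,1],"turn":[0,0,0]},{"delta_pos":[0,0,1],"turn":[0,0,0]},{"delta_pos":[0,0,1],"turn":[0,0,0]},{"delta_pos":[0,0,1],"turn":[0,0,0]},{"delta_pos":[0,0,0],"turn":[0,0,0]}]'
python3 -m crank '[{"delta_pos":[0,0,3],"turn":[0,0,0]},{"delta_pos":[0,0,3],"turn":[0,0,0]},{"delta_pos":[0,0,3],"turn":[0,0,0]},{"delta_pos":[0,0,3],"turn":[0,0,0]},{"delta_pos":[0,0,3],"turn":[0,0,0]},{"delta_pos":[0,0,3],"turn":[0,0,0]},{"delta_pos":[0,0,3],"turn":[0,0,0]},{"delta_pos":[0,0,3],"turn":[0,0,0]},{"delta_pos":[0,0,3],"turn":[0,0,0]},{"delta_pos":[0,0,3],"turn":[0,0,0]},{"delta_pos":[0,0,3],"turn":[0,0,0]},{"delta_pos":[0,0,1],"turn":[0,0,0]},{"delta_pos":[0,0,0],"turn":[0,0,0]}]'
```

```text
t: 15.35
eef_pos: [575.1, 13.5, 122.3]
tool_rot: [-2.172, -2.268, 0.002]
wrist_force: [0.9, 1.0, -4.1]
finger_gap: 12.9
grasp_force: 60.4
t: 16.65
eef_pos: [575.1, 13.5, 88.3]
tool_rot: [-2.172, -2.268, 0.002]
wrist_force: [-0.7, -0.6, -3.4]
finger_gap: 13.0
grasp_force: 60.4
```

Now the last few millimetres, feeling for the seat (expected TCP z of 80–81).

```bash
python3 -m crank '[{"delta_pos":[0,0,1],"turn":[0,0,0]},{"delta_pos":[0,0,1],"turn":[0,0,0]},{"delta_pos":[0,0,1],"turn":[0,0,0]},{"delta_pos":[0,0,1],"turn":[0,0,0]},{"delta_pos":[0,0,1],"turn":[0,0,0]},{"delta_pos":[0,0,1],"turn":[0,0,0]},{"delta_pos":[0,0,0],"turn":[0,0,0]}]'
python3 -m crank '[{"delta_pos":[0,0,0.5],"turn":[0,0,0]},{"delta_pos":[0,0,0.5],"turn":[0,0,0]},{"delta_pos":[0,0,0],"turn":[0,0,0]}]'
```

```text
t: 17.35
eef_pos: [575.3, 13.5, 83.1]
tool_rot: [-2.172, -2.269, 0.001]
wrist_force: [-0.9, 0.4, -1.8]
finger_gap: 12.8
grasp_force: 60.8
t: 17.65
eef_pos: [575.3, 13.6, 82.8]
tool_rot: [-2.172, -2.269, 0.0]
wrist_force: [-5.7, 1.3, 5.9]
finger_gap: 12.9
grasp_force: 61.8
```

```bash
python3 -m crank '[{"delta_pos":[0,0,0.5],"turn":[0,0,0]},{"delta_pos":[0,0,0],"turn":[0,0,0]},{"delta_pos":[0,0,0],"turn":[0,0,0]}]'
python3 - <<'E'
from h import *
p,d=camera("side");np.savez("side3.npz",p=p,d=d)
held("side","side3.npz",69,(255,190,400,300))
E
```

```text
t: 17.95
eef_pos: [575.4, 13.7, 82.8]
tool_rot: [2.172, 2.269, -0.0]
wrist_force: [-5.4, 1.3, 7.3]
finger_gap: 12.9
grasp_force: 62.1
side 938 plane [570.3  32.8  69. ] [-4.e-03 -7.e-04  1.e+00] 1.43
   outer 1144.0 [314. 249.] [574.   18.9  69. ] [106. 161.   0.] [array([574.4,  19. ]), array([101.1, 158. ]), np.float64(2.1)]
   hole 162.5 [322. 256.] [547.4  37.5  68.9] [34. 81.  0.]
```

```bash
python3 -m crank '[{"delta_pos":[0,0,0],"turn":[0,0,0]},{"delta_pos":[0,0,0],"turn":[0,0,0]},{"delta_pos":[0,0,0],"turn":[0,0,0]},{"delta_pos":[0,0,0],"turn":[0,0,0]},{"delta_pos":[0,0,-3],"turn":[0,0,0]},{"delta_pos":[0,0,-5],"turn":[0,0,0]},{"delta_pos":[0,0,-10],"turn":[0,0,0]},{"delta_pos":[0,0,-20],"turn":[0,0,0]},{"delta_pos":[0,0,-30],"turn":[0,0,0]},{"delta_pos":[0,0,-30],"turn":[0,0,0]},{"delta_pos":[0,0,-30],"turn":[0,0,0]},{"delta_pos":[0,0,-30],"turn":[0,0,0]},{"delta_pos":[0,0,-20],"turn":[0,0,0]},{"delta_pos":[0,0,0],"turn":[0,0,0]}]' 45
python3 - <<'E'
from h import *
p,d=camera("side");np.savez("side4.npz",p=p,d=d)
m,_,_=held("side","side4.npz",69,(255,190,400,300))
q=tcp(SG,SN,100);q[2]=260
rel(q,tgt([0,0,1],SX));print(R.from_matrix(tgt([0,0,1],SX).T@tgt(SN,SX)).as_rotvec())
E
```

```text
t: 19.4
eef_pos: [577.1, 13.4, 264.7]
tool_rot: [2.168, 2.264, 0.009]
wrist_force: [0.1, 0.0, 0.5]
finger_gap: 44.9
grasp_force: 0.0
side 1085 plane [571.8  23.6  69. ] [-0.0023 -0.0013  1.    ] 1.42
   outer 1284.0 [314. 249.] [574.2  18.7  69. ] [105. 160.   0.] [array([574.3,  19.1]), array([101.2, 158. ]), np.float64(2.2)]
   hole 159.0 [324. 255.] [547.8  35.6  69. ] [33. 77.  0.] 
t 19.4 eef [576.3  13.4 261.8] d_tool [-253.6  -33.5    1.8] turn [ 0.004 -0.003  1.641] F [-0.2  0.2 -0.8] gap 45.4 gf 0.0
[-0.61079294  0.00283663 -0.00089427]
```

```bash
python3 -m crank '[{"delta_pos":[-25,-3.3,0],"turn":[0,0,0]},{"delta_pos":[-25,-3.3,0],"turn":[0,0,0]},{"delta_pos":[-25,-3.3,0],"turn":[0,0,0]},{"delta_pos":[-25,-3.3,0],"turn":[0,0,0]},{"delta_pos":[-25,-3.3,0],"turn":[0,0,0]},{"delta_pos":[-25,-3.3,0],"turn":[0,0,0]},{"delta_pos":[-25,-3.3,0],"turn":[0,0,0]},{"delta_pos":[-25,-3.3,0],"turn":[0,0,0]},{"delta_pos":[-25,-3.3,0],"turn":[0,0,0]},{"delta_pos":[-25,-3.3,0],"turn":[0,0,0]}]' 60
python3 -m crank '[{"delta_pos":[0,0,0],"turn":[0,0,0.137]},{"delta_pos":[0,0,0],"turn":[0,0,0.137]},{"delta_pos":[0,0,0],"turn":[0,0,0.137]},{"delta_pos":[0,0,0],"turn":[0,0,0.137]},{"delta_pos":[0,0,0],"turn":[0,0,0.137]},{"delta_pos":[0,0,0],"turn":[0,0,0.137]},{"delta_pos":[0,0,0],"turn":[0,0,0.137]},{"delta_pos":[0,0,0],"turn":[0,0,0.137]},{"delta_pos":[0,0,0],"turn":[0,0,0.137]},{"delta_pos":[0,0,0],"turn":[0,0,0.137]},{"delta_pos":[0,0,0],"turn":[0,0,0.137]},{"delta_pos":[0,0,0],"turn":[0,0,0.137]},{"delta_pos":[0,0,-0],"turn":[-0.102,0,0]},{"delta_pos":[0,0,0],"turn":[-0.102,0,0]},{"delta_pos":[0,0,0],"turn":[-0.102,0,0]},{"delta_pos":[0,0,0],"turn":[-0.102,0,0]},{"delta_pos":[0,0,0],"turn":[-0.102,0,0]},{"delta_pos":[0,0,0],"turn":[-0.101,0,0]},{"delta_pos":[0,0,0],"turn":[0,0,0]}]'
python3 -c "
from h import *
rel(tcp(SG,SN,40),tgt(SN,SX));print(read_state()['joint_positions'].round(2))"
```

```text
t: 20.45
eef_pos: [552.4, -238.4, 256.8]
tool_rot: [-2.17, -2.266, 0.003]
wrist_force: [0.9, 0.1, 0.6]
finger_gap: 60.1
grasp_force: 0.0
t: 22.35
eef_pos: [552.3, -235.0, 254.4]
tool_rot: [2.532, -0.029, -0.022]
wrist_force: [-0.6, 1.1, -0.2]
finger_gap: 59.9
grasp_force: 0.0
t 22.4 eef [ 552.3 -235.   254.4] d_tool [  3.2 -52.  145.9] turn [-0.002  0.01   0.006] F [-0.6  1.1 -0.2] gap 59.9 gf 0.0
[-0.19  0.12  1.4  -0.6   1.52  1.41]
```

```bash
python3 -m crank '[{"delta_pos":[0,-7,18],"turn":[0,0.01,0.006]},{"delta_pos":[0,-7,18],"turn":[0,0,0]},{"delta_pos":[1,-7,18],"turn":[0,0,0]},{"delta_pos":[1,-7,18],"turn":[0,0,0]},{"delta_pos":[0,-6,18],"turn":[0,0,0]},{"delta_pos":[0,-6,18],"turn":[0,0,0]},{"delta_pos":[0,-6,18],"turn":[0,0,0]},{"delta_pos":[0,-6,18],"turn":[0,0,0]},{"delta_pos":[0,0,0],"turn":[0,0,0]},{"delta_pos":[0,0,0],"turn":[0,0,0]}]'
python3 -c "
from h import *
rel(tcp(SG,SN,0),tgt(SN,SX))"
```

```text
t: 23.35
eef_pos: [554.9, -278.4, 110.9]
tool_rot: [2.531, -0.042, -0.0]
wrist_force: [0.2, 0.5, 1.0]
finger_gap: 59.8
grasp_force: 0.0
t 23.4 eef [ 554.9 -278.4  110.9] d_tool [-2.1 -5.5 43.4] turn [-0.001 -0.003 -0.008] F [0.2 0.5 1. ] gap 59.8 gf 0.0
```

```bash
python3 -m crank '[{"delta_pos":[-1,-2,11],"turn":[0,0,0]},{"delta_pos":[-1,-2,11],"turn":[0,0,0]},{"delta_pos":[0,-1,8],"turn":[0,0,0]},{"delta_pos":[0,0,7],"turn":[0,0,0]},{"delta_pos":[0,0,6],"turn":[0,0,0]},{"delta_pos":[0,0,0],"turn":[0,0,0]},{"delta_pos":[0,0,0],"turn":[0,0,0]}]'
python3 -c "
from h import *
rel(tcp(SG,SN,0),tgt(SN,SX))"
python3 -m crank '[{"delta_pos":[0,0,0],"turn":[0,0,0]},{"delta_pos":[0,0,0],"turn":[0,0,0]},{"delta_pos":[0,0,0],"turn":[0,0,0]},{"delta_pos":[0,0,0],"turn":[0,0,0]},{"delta_pos":[0,0,0],"turn":[0,0,0]},{"delta_pos":[0,0,0],"turn":[0,0,0]},{"delta_pos":[0,0,0],"turn":[0,0,0]},{"delta_pos":[0,0,0],"turn":[0,0,0]}]' 5 60
python3 -c "
from h import *
rel(tcp(SG,SN,0),tgt(SN,SX))"
```

```text
t: 24.05
eef_pos: [553.4, -298.5, 73.3]
tool_rot: [2.53, -0.041, 0.002]
wrist_force: [0.1, 0.3, 0.7]
finger_gap: 59.8
grasp_force: 0.0
t 24.1 eef [ 553.4 -298.5   73.3] d_tool [-0.8 -0.4  1. ] turn [ 0.    -0.004 -0.008] F [0.1 0.3 0.7] gap 59.8 gf 0.0
t: 24.85
eef_pos: [553.7, -298.0, 73.7]
tool_rot: [2.53, -0.041, 0.003]
wrist_force: [0.0, 5.5, 4.4]
finger_gap: 12.6
grasp_force: 61.4
t 24.9 eef [ 553.7 -298.    73.7] d_tool [-1.1 -0.2  1.7] turn [ 0.    -0.005 -0.008] F [0.  5.5 4.4] gap 12.6 gf 61.4
```

```bash
python3 -m crank '[{"delta_pos":[0,0,-5],"turn":[0,0,0]},{"delta_pos":[0,0,-10],"turn":[0,0,0]},{"delta_pos":[0,0,-15],"turn":[0,0,0]},{"delta_pos":[0,0,-20],"turn":[0,0,0]},{"delta_pos":[0,0,-25],"turn":[0,0,0]},{"delta_pos":[0,0,-25],"turn":[0,0,0]},{"delta_pos":[0,0,-25],"turn":[0,0,0]},{"delta_pos":[0,0,-25],"turn":[0,0,0]},{"delta_pos":[0,0,-20],"turn":[0,0,0]},{"delta_pos":[0,0,-10],"turn":[0,0,0]},{"delta_pos":[0,0,0],"turn":[0,0,0]},{"delta_pos":[0,0,0],"turn":[0.076,0,0]},{"delta_pos":[0,0,0],"turn":[0.076,0,0]},{"delta_pos":[0,0,0],"turn":[0.076,0,0]},{"delta_pos":[0,0,0],"turn":[0.076,0,0]},{"delta_pos":[0,0,0],"turn":[0.076,0,0]},{"delta_pos":[0,0,0],"turn":[0.076,0,0]},{"delta_pos":[0,0,0],"turn":[0.076,0,0]},{"delta_pos":[0,0,0],"turn":[0.076,0,0]},{"delta_pos":[0,0,0],"turn":[0,0,0]}]'
python3 -c "
from h import *
rel([575.3,14,225],tgt([0,0,1],[-.0424,.999,0]));print(read_state()['joint_positions'].round(2))"
```

```text
t: 26.85
eef_pos: [553.7, -197.7, 219.1]
tool_rot: [3.138, -0.052, 0.012]
wrist_force: [0.9, 0.3, -1.6]
finger_gap: 12.9
grasp_force: 60.3
t 26.9 eef [ 553.7 -197.7  219.1] d_tool [  14.6 -212.3   -6.5] turn [ 0.009 -0.003 -1.646] F [ 0.9  0.3 -1.6] gap 12.9 gf 60.3
[-0.44  0.17  1.3   0.    1.66  1.16]
```

```bash
python3 -m crank '[{"delta_pos":[0,0,0],"turn":[0.009,0,-0.137]},{"delta_pos":[0,0,0],"turn":[0,0,-0.137]},{"delta_pos":[0,0,0],"turn":[0,0,-0.137]},{"delta_pos":[0,0,0],"turn":[0,0,-0.137]},{"delta_pos":[0,0,0],"turn":[0,0,-0.137]},{"delta_pos":[0,0,0],"turn":[0,0,-0.137]},{"delta_pos":[0,0,0],"turn":[0,0,-0.137]},{"delta_pos":[0,0,0],"turn":[0,0,-0.137]},{"delta_pos":[0,0,0],"turn":[0,0,-0.137]},{"delta_pos":[0,0,0],"turn":[0,0,-0.137]},{"delta_pos":[0,0,0],"turn":[0,0,-0.137]},{"delta_pos":[0,0,0],"turn":[0,0,-0.137]},{"delta_pos":[0,0,-5],"turn":[0,0,0]},{"delta_pos":[0,0,0],"turn":[0,0,0]}]'
python3 -c "
from h import *
rel([575.3,14,225],tgt([0,0,1],[-.0424,.999,0]));print(read_state()['joint_positions'].round(2))"
```

```text
t: 28.25
eef_pos: [554.7, -195.0, 226.1]
tool_rot: [2.171, 2.264, 0.016]
wrist_force: [-0.2, -1.3, -1.9]
finger_gap: 13.2
grasp_force: 60.4
t 28.2 eef [ 554.7 -195.   226.1] d_tool [207.9  29.2   2.2] turn [ 0.011 -0.004 -0.001] F [-0.2 -1.3 -1.9] gap 13.2 gf 60.4
[-0.44  0.17  1.29  0.01  1.67 -0.48]
```

```bash
python3 -m crank '[{"delta_pos":[20.8,2.9,0],"turn":[0.011,-0.004,0]},{"delta_pos":[20.8,2.9,0],"turn":[0,0,0]},{"delta_pos":[20.8,2.9,0],"turn":[0,0,0]},{"delta_pos":[20.8,2.9,0],"turn":[0,0,0]},{"delta_pos":[20.8,2.9,0],"turn":[0,0,0]},{"delta_pos":[20.8,2.9,0],"turn":[0,0,0]},{"delta_pos":[20.8,2.9,0],"turn":[0,0,0]},{"delta_pos":[20.8,2.9,0],"turn":[0,0,0]},{"delta_pos":[20.8,2.9,0],"turn":[0,0,0]},{"delta_pos":[20.8,2.9,0],"turn":[0,0,0]},{"delta_pos":[0,0,10],"turn":[0,0,0]},{"delta_pos":[0,0,15],"turn":[0,0,0]},{"delta_pos":[0,0,15],"turn":[0,0,0]},{"delta_pos":[0,0,10],"turn":[0,0,0]},{"delta_pos":[0,0,0],"turn":[0,0,0]},{"delta_pos":[0,0,0],"turn":[0,0,0]}]'
python3 - <<'E'
from h import *
rel([575.3,14,165],tgt([0,0,1],[-.0424,.999,0]))
p,d=camera("side");np.savez("side5.npz",p=p,d=d)
z=read_state()["eef_pos"][2]-13
held("side","side5.npz",z,(255,170,400,290))
E
```

```text
t: 29.85
eef_pos: [574.2, 13.5, 175.5]
tool_rot: [-2.172, -2.268, 0.001]
wrist_force: [0.2, -0.3, -0.5]
finger_gap: 12.8
grasp_force: 60.4
t 29.9 eef [574.2  13.5 175.5] d_tool [ 0.5  1.1 10.5] turn [-0.001 -0.001  0.001] F [ 0.2 -0.3 -0.5] gap 12.8 gf 60.4
side 1249 plane [570.   29.8 163.8] [0.0026 0.0041 1.    ] 1.25
   outer 1346.0 [314. 218.] [572.3  18.  163.9] [107. 161.   1.] [array([573. ,  17.8]), array([102., 158.]), np.float64(2.4)]
   hole 9.5 [322. 234.] [538.2  72.8 163.7] [11. 12.  0.] 
   hole 10.5 [294. 230.] [603.   75.3 163.6] [11. 12.  0.]
```

```bash
python3 -m crank '[{"delta_pos":[1.3,1.3,5],"turn":[0,0,0]},{"delta_pos":[0,0,5],"turn":[0,0,0]},{"delta_pos":[0,0,5],"turn":[0,0,0]},{"delta_pos":[0,0,3],"turn":[0,0,0]},{"delta_pos":[0,0,0],"turn":[0,0,0]},{"delta_pos":[0,0,0],"turn":[0,0,0]}]'
python3 - <<'E'
from h import *
rel([575.5,14.8,153],tgt([0,0,1],[-.0424,.999,0]))
p,d=camera("side");np.savez("side6.npz",p=p,d=d)
z=read_state()["eef_pos"][2]-12
held("side","side6.npz",z,(255,170,400,290))
cv2.imwrite("pics/c5.png",cv2.resize(p[180:300,260:380],None,fx=5,fy=5,interpolation=cv2.INTER_CUBIC))
E
```

```text
t: 30.5
eef_pos: [575.6, 15.4, 158.0]
tool_rot: [-2.171, -2.269, -0.0]
wrist_force: [0.1, -0.6, -1.2]
finger_gap: 13.1
grasp_force: 60.4
t 30.5 eef [575.6  15.4 158. ] d_tool [-0.6 -0.1  5. ] turn [-0.001 -0.001  0.002] F [ 0.1 -0.6 -1.2] gap 13.1 gf 60.4
side 1230 plane [570.9  31.5 146.2] [-8.0e-04  5.2e-03  1.0e+00] 1.23
   outer 1337.5 [313. 224.] [573.9  19.3 146.3] [106. 160.   1.] [array([574.6,  19.6]), array([101.8, 158.1]), np.float64(2.7)]
   hole 10.0 [322. 241.] [539.5  74.6 146. ] [13.  9.  0.] 
   hole 11.0 [294. 237.] [604.8  76.5 146. ] [13. 11.  0.]
```

View pics/c5.png

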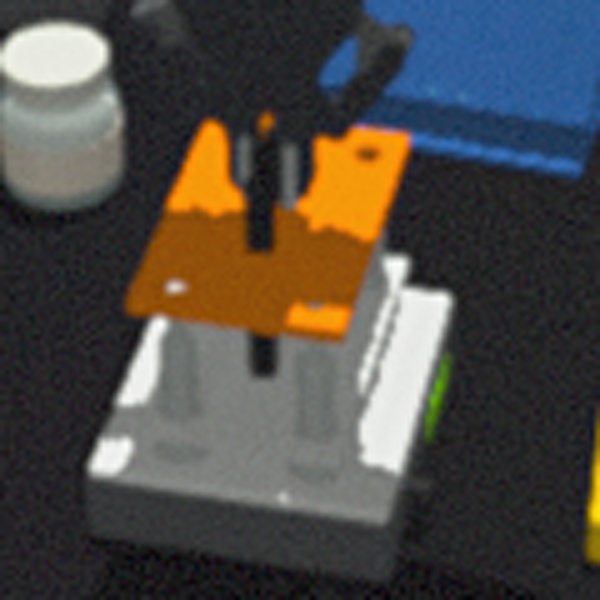

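The crop shows the amber plate squarely above the seated deck, with holes at (175,287), (315,305) and (370,152) over the posts, and offset under 1 mm by the outline. Next I descend slowly.

```bash
python3 -m crank '[{"delta_pos":[-0.5,0,1],"turn":[0,0,0]},{"delta_pos":[0,0,1],"turn":[0,0,0]},{"delta_pos":[0,0,1],"turn":[0,0,0]},{"delta_pos":[0,0,1],"turn":[0,0,0]},{"delta_pos":[0,0,1],"turn":[0,0,0]},{"delta_pos":[0,0,1],"turn":[0,0,0]},{"delta_pos":[0,0,1],"turn":[0,0,0]},{"delta_pos":[0,0,1],"turn":[0,0,0]},{"delta_pos":[0,0,0],"turn":[0,0,0]}]'
python3 -m crank '[{"delta_pos":[0,0,1],"turn":[0,0,0]},{"delta_pos":[0,0,1],"turn":[0,0,0]},{"delta_pos":[0,0,1],"turn":[0,0,0]},{"delta_pos":[0,0,1],"turn":[0,0,0]},{"delta_pos":[0,0,0],"turn":[0,0,0]}]'
```

```text
t: 31.45
eef_pos: [575.6, 14.9, 149.8]
tool_rot: [-2.171, -2.269, -0.0]
wrist_force: [-0.1, -0.6, -1.9]
finger_gap: 12.9
grasp_force: 60.4
t: 31.95
eef_pos: [575.5, 14.9, 145.8]
tool_rot: [-2.171, -2.269, -0.0]
wrist_force: [-0.2, -0.4, -0.5]
finger_gap: 13.2
grasp_force: 60.4
```

```bash
python3 -m crank '[{"delta_pos":[0,0,1],"turn":[0,0,0]},{"delta_pos":[0,0,1],"turn":[0,0,0]},{"delta_pos":[0,0,1],"turn":[0,0,0]},{"delta_pos":[0,0,1],"turn":[0,0,0]},{"delta_pos":[0,0,0],"turn":[0,0,0]}]'
python3 -m crank '[{"delta_pos":[0,0,1],"turn":[0,0,0]},{"delta_pos":[0,0,1],"turn":[0,0,0]},{"delta_pos":[0,0,1],"turn":[0,0,0]},{"delta_pos":[0,0,1],"turn":[0,0,0]},{"delta_pos":[0,0,1],"turn":[0,0,0]},{"delta_pos":[0,0,0],"turn":[0,0,0]}]'
```

```text
t: 32.45
eef_pos: [575.6, 15.1, 141.8]
tool_rot: [-2.171, -2.269, -0.001]
wrist_force: [-0.4, 0.7, -1.3]
finger_gap: 12.8
grasp_force: 60.4
t: 33.05
eef_pos: [575.6, 15.1, 136.8]
tool_rot: [-2.171, -2.269, -0.001]
wrist_force: [-1.0, 2.4, -2.2]
finger_gap: 13.1
grasp_force: 60.4
```

```bash
python3 -m crank '[{"delta_pos":[0.3,0,0.7],"turn":[0,0,0]},{"delta_pos":[0,0,0.7],"turn":[0,0,0]},{"delta_pos":[0,0,0.6],"turn":[0,0,0]},{"delta_pos":[0,0,0],"turn":[0,0,0]}]'
python3 -m crank '[{"delta_pos":[0,0,0.5],"turn":[0,0,0]},{"delta_pos":[0,0,0.5],"turn":[0,0,0]},{"delta_pos":[0,0,0],"turn":[0,0,0]}]'
```

```text
t: 33.45
eef_pos: [575.6, 15.2, 134.9]
tool_rot: [-2.171, -2.269, -0.0]
wrist_force: [-0.6, 0.4, -1.4]
finger_gap: 12.8
grasp_force: 60.4
t: 33.75
eef_pos: [575.6, 15.1, 133.9]
tool_rot: [-2.171, -2.269, -0.0]
wrist_force: [0.8, 0.7, -1.0]
finger_gap: 12.9
grasp_force: 60.4
```

```bash
python3 -m crank '[{"delta_pos":[0,0,0.5],"turn":[0,0,0]},{"delta_pos":[0,0,0.5],"turn":[0,0,0]},{"delta_pos":[0,0,0],"turn":[0,0,0]}]'
python3 -m crank '[{"delta_pos":[0,0,0.5],"turn":[0,0,0]},{"delta_pos":[0,0,0],"turn":[0,0,0]}]'
```

```text
t: 34.05
eef_pos: [575.6, 15.2, 133.0]
tool_rot: [-2.171, -2.269, -0.0]
wrist_force: [0.0, -0.3, -1.0]
finger_gap: 12.8
grasp_force: 60.4
t: 34.25
eef_pos: [575.7, 15.1, 132.9]
tool_rot: [-2.171, -2.269, -0.001]
wrist_force: [0.4, -0.4, 0.2]
finger_gap: 13.1
grasp_force: 60.6
```

```bash
python3 -m crank '[{"delta_pos":[0,0,0.5],"turn":[0,0,0]},{"delta_pos":[0,0,0.3],"turn":[0,0,0]},{"delta_pos":[0,0,0],"turn":[0,0,0]},{"delta_pos":[0,0,0],"turn":[0,0,0]}]'
python3 - <<'E'
from h import *
p,d=camera("side");np.savez("side7.npz",p=p,d=d)
held("side","side7.npz",121,(255,180,400,290))
E
```

```text
t: 34.65
eef_pos: [575.7, 15.1, 132.7]
tool_rot: [-2.172, -2.27, -0.001]
wrist_force: [-2.9, -1.3, 5.2]
finger_gap: 12.8
grasp_force: 61.3
side 1182 plane [570.8  32.  121. ] [-0.0027  0.0018  1.    ] 1.22
   outer 1305.5 [313. 232.] [573.8  18.4 121. ] [106. 160.   1.] [array([574.6,  19.1]), array([101.6, 158. ]), np.float64(2.5)]
   hole 12.5 [322. 246.] [542.4  64.5 120.9] [10. 18.  0.] 
   hole 12.5 [294. 242.] [608.9  66.5 121.1] [10. 15.  0.]
```

Contact: the top face is at 121 mm (113 + 8), so the amber plate is seated. I release and retreat.

```bash
python3 -m crank '[{"delta_pos":[0,0,0],"turn":[0,0,0]},{"delta_pos":[0,0,0],"turn":[0,0,0]},{"delta_pos":[0,0,0],"turn":[0,0,0]},{"delta_pos":[0,0,0],"turn":[0,0,0]},{"delta_pos":[0,0,-3],"turn":[0,0,0]},{"delta_pos":[0,0,-5],"turn":[0,0,0]},{"delta_pos":[0,0,-10],"turn":[0,0,0]},{"delta_pos":[0,0,-20],"turn":[0,0,0]},{"delta_pos":[0,0,-30],"turn":[0,0,0]},{"delta_pos":[0,0,-30],"turn":[0,0,0]},{"delta_pos":[0,0,-20],"turn":[0,0,0]},{"delta_pos":[0,0,-10],"turn":[0,0,0]},{"delta_pos":[0,0,0],"turn":[0,0,0]},{"delta_pos":[0,0,0],"turn":[0,0,0]}]' 45
python3 - <<'E'
from h import *
p,d=camera("side");np.savez("side8.npz",p=p,d=d)
held("side","side8.npz",121,(255,180,400,290))
print(read_state()["wrist_force"].round(1))
cv2.imwrite("pics/c6.png",cv2.resize(p[150:400,180:440],None,fx=2.3,fy=2.3,interpolation=cv2.INTER_CUBIC))
E
```

```text
t: 36.1
eef_pos: [575.4, 15.1, 258.9]
tool_rot: [-2.17, -2.269, 0.001]
wrist_force: [-0.2, 0.3, 0.3]
finger_gap: 45.0
grasp_force: 0.0
side 1362 plane [573.5  24.  121.1] [-1.e-03  1.e-04  1.e+00] 1.21
   outer 1501.5 [313. 232.] [574.7  19.  121.1] [107. 161.   0.] [array([574.6,  19. ]), array([101.6, 158.2]), np.float64(2.5)]
   hole 9.5 [323. 246.] [541.1  62.7 121. ] [10. 14.  0.] 
   hole 11.5 [294. 242.] [607.8  65.9 121.1] [12. 14.  0.] 
   hole 8.5 [332. 216.] [547.7 -53.  121. ] [ 8. 16.  0.] 
   hole 11.5 [307. 213.] [612.7 -48.  121.1] [12. 16.  0.] 
[-0.1  0.1 -0.9]
```

View pics/c6.png

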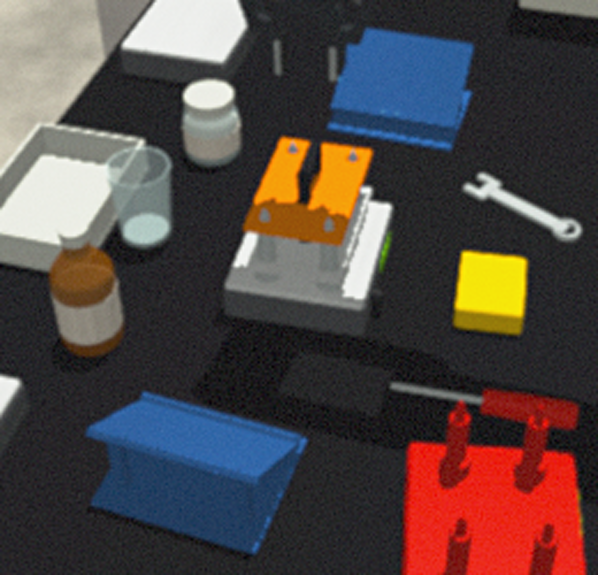

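The amber plate sits level with all four tips through it, at (265,213), (329,224), (292,150) and (353,157). Both stands are empty and the bystanders are in place.

```bash
python3 -c "
from rig import finish_job
print(finish_job())"
```

```text
the job is handed in; nothing more can be done
None
```

The rack is built and handed in at about 36 s: by the last side-camera measurements the aluminium plate is on the low collars and the amber plate is on the upper shoulders, both level and released; the bystanders look unmoved, and no verdict came back.

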